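Free the indexed specimen turntable and hold it free

TASK

Free the small indexing turntable that carries the Petri dish so that it can be turned: first draw its brake slide outward to its end stop, where it stays, then pull the index plunger's knob straight up as far as it goes, so that the pin stands clear of its hole in the wheel. Finish while still gripping the plunger's knob and holding it fully up (let go and it springs back); do not lift the plunger before the brake is off, and leave the dish and the things round the turntable where they are.

Things in the scene. Friction and masses are not known exactly. Their poses are not given: they have to be found in the camera images.
- turntable: Fixed: aluminium base plate, 160 mm in x, y = -165 to +120 mm, 12 mm thick, with a steel wheel 150 mm across, top at 32 mm, holes near its rim. Origin: underside, on the wheel's axis; z up. At +y a grey bracket (26 mm wide in x, 66 high, y = 52 to 115) reaches over the rim and carries the plunger; at -y a grey block (42 mm wide in x, y = -81 to -105, 35 high) guides the brake slide.
- plunger_knob (a point): Centre of the index plunger's knob: an upright black cylinder 28 mm in diameter and 24 mm high, over the wheel's rim at turntable (0, +66) mm; with the plunger down this point is 93 mm above the bench, and the knob spans 81 to 105 mm (a nut 23 mm across lies under it, its top at 71 mm). It moves with the plunger, straight up.
- plunger (a joint): Lift of the index plunger in m: 0 = down, pin 8 mm deep in its hole in the wheel; 0.014 = fully up against its stop. A spring pulls it down with about 6 N at 0 and 12 N at 0.014, and returns it when it is let go.
- brake_knob (a point): Centre of the brake slide's knob: an upright black cylinder 20 mm in diameter and 27 mm high on a 14 mm stem; this point is 63 mm above the bench (knob 50 to 77 mm), at turntable (0, -125) mm when joint brake is 0. It moves with the slide, level and straight away from the wheel, along the turntable's -y.
- brake (a joint): Travel of the brake slide in m: 0 = brake on, shoe against the wheel's rim; 0.024 = drawn fully out against its stop, brake off. It starts 0 to 5 mm out. A light spring draws it inward, but the friction of its guide is stronger: it takes 4 to 6 N to draw it out and it stays where it is left.
- dish: Clear empty Petri dish, 90 mm across, 14 mm high, loose on the wheel between three small studs, its rim 46 mm above the bench; origin at the centre of its underside. To be left alone.
- lid: The dish's clear lid, 94 mm across, 12 mm high, loose on the bench behind the turntable; origin at the centre of its underside. To be left alone.
- vial_mid (a point): Middle of a loose upright specimen vial, 23 mm across, 59 mm high, beside the turntable; to be left standing where it is.
- probe: Thin dissecting probe, 154 mm long along its y, 7 mm thick, lying loose in front of the turntable; origin at the middle of its underside. To be left alone.
- tally_mid (a point): Middle of a round hand tally counter, 50 x 72 x 22 mm, lying loose near the turntable; to be left alone.

How it is judged (in metres and radians):
On the way, in this order (a step that is already met when the one before it is completed fails the run):
1. the brake slide is drawn out to its stop, with the plunger still down (value of joint brake above 0.0215 m and value of joint plunger below 0.004 m), for 0.2 s.
2. the gripper has pulled the plunger up to its stop (value of joint plunger above 0.012 m and contact force between the fingers and plunger above 2 N), for 0.3 s.
At the end, for the whole second after the job is handed in: The fingers hold the plunger still and up, within 2 mm of its 14 mm stop, with nothing else propping it; the brake slide stands within 2.5 mm of its outer stop; the dish lies on the wheel between its studs (all of step 2 and value of joint brake above 0.0215 m and velocity of joint plunger between -0.01 and 0.01 m/s and contact force between plunger and dish below 0.2 N and contact force between plunger and lid below 0.2 N and contact force between plunger and vial below 0.2 N and contact force between plunger and probe below 0.2 N and contact force between plunger and tally below 0.2 N and horizontal distance between dish and turntable below 0.008 m and height (world z) of dish below 0.036 m); the arm keeps its last pose, push and grip.
It fails at once if the plunger is lifted while the brake is on (value of joint plunger above 0.004 m and value of joint brake below 0.012 m).
It fails at once if the dish is shifted or lifted (distance of dish from where it was at the start of the episode above 0.012 m).
It fails at once if a bystander is moved more than 25 mm or the vial is tipped (distance of any of lid, vial_mid, probe, tally_mid from where it was at the start of the episode above 0.025 m or angle between vial_mid's own z axis and vertical above 0.5 rad).
It also fails if it takes over 35 s, if anything falls off the work surface, if the arm or the gripper's body presses on something with over 40 N, if the wrist force passes 120 N, or if a joint passes its speed limit or range.

ROBOT

A 6-joint arm with a two-finger parallel gripper is mounted at the origin on a cart in front of the work surface, level with it; the furniture and walls round the work are solid. World frame = base frame: x ahead of the robot, y to its left, z up, the work surface at z = 0. Lengths are in mm, angles in degrees, forces in N, time in s.
With the tool pointing down it reaches from about 250 to 850 mm from the base axis. Payload 12.5 kg.
Tool frame: the origin (TCP) lies at the very end of the fingers, on their centre line; the grasp point (between the pads) lies 19 mm behind it (grip_point_offset is the distance from the TCP to the grasp point, in mm); y points along the fingers, z is the direction in which the jaws open and shut, and the axes are right-handed (so a half turn about y gives the same grasp; the last joint's range is limited). The gripper opens to 93 mm and grips with 3 to 60 N. Pads are 15 mm wide; open, the fingers measure 128 mm over their backs; the gripper's body (75 mm by 188 mm) begins 65 mm behind the grasp point.
Start: joints at [69.695, 20.094, 94.641, -0, 65.266, -4.847], TCP at [146.565, 530.097, 218.633] pointing down, gripper open.
Joint ranges: [-157.81, 157.81], [-45, 120.19], [0.68, 151.7], [-89.99, 269.99], [4.06, 180], [-164.3, 164.3]. Speed limits (degrees/s): [127.2, 127.2, 159.86, 180, 180, 180].

INTERFACE

Orientations are given as [roll, pitch, yaw] about the fixed x, y, z axes, in that order (R = Rz(yaw) Ry(pitch) Rx(roll)).
In Python, from plant import * gives the robot as it stands. The module is installed in compiled form; this text tells all that it offers.
- The arm moves only by the tool step_arm, never from a script. Its argument "steps" is a list of rows, each an object of numbers: "x", "y", "z": the shift along the tool's x, y, z in mm; "rx", "ry", "rz": the turn, a rotation vector about the tool's x, y, z in rad. A call has 1 to 8 rows; each row shifts and turns the commanded pose from where the row before left it, along the tool's axes as they then stand; what a row does not reach is not made up. A row lasts 1/10 s, in which the tool goes at most 50 mm and 8.59 degrees, less where a joint would pass 70% of its speed; a pose out of reach is approached as far as the arm can. A call is refused whole if a number of a shift passes 50 or a number of a turn 0.15, either way. A call with a gripper value outside its range is refused whole. "claw" is the gripper's target within -1 to 1 (fully open at 1, half-way at 0, shut at -1), set as the call begins (left out, the last holds). The fingers move at their own pace and stop on an object; "squeeze" is the grip in N (left out, the last holds). Time passes only in rows, so rows that do not move let the fingers close. It gives the time, the measured TCP pose, the force and the opening at its end, in the units of the state.
- get_state(): the state, without advancing time (a new reading comes with each control period).
- snapshot(name): name is "scene" or "top" or "wrist"; returns a dict with "pixels" (480x640x3 uint8, red, green, blue), "fx", "fy", "cx", "cy" (pixels), "D" ([k1, k2, p1, p2, k3] as OpenCV has them; the pictures are not rectified), "extrinsics" (4x4, takes a point from camera to world coordinates). Camera axes: x right, y down, z forward; pixel columns grow to the right and rows downward; lengths in mm; the calibration is good to about 2 mm. A picture is of the moment at which its call begins. There is no depth.
- sign_off(): hands the job in, once; it reports no verdict.
The state is a dict: "t": time; "joint_pos": joint angles; "joint_velocities": joint speeds; "joint_efforts": joint torques, N m; "eef_pos": TCP position; "orientation": TCP orientation; "contact_force": force on the tool from outside, world axes, zero at the start; "wrist_torque": the same for the moment, N m; "gripper_width": finger opening in mm.
Only numpy, scipy, OpenCV 4.12 (cv2) and the standard library are available. Lean on these libraries where they do the work, as an engineer would, in place of code of your own. Each camera call takes 0.05 s, during which the arm holds its last target.

## Working session

There is one attempt and no reset: what is moved stays moved. The work goes in short steps, Python scripts to look and compute and a tool call to move; the robot and the scene stay as the last step left them, time stands still between calls to the robot, and variables do not carry over. Pictures are saved under pics/ and viewed, and the job is handed in when it is done.

Besides the shell and the picture viewer there is one more tool, called after "Call:" by a JSON object that holds its "op" and its "data". step_arm: Moves the arm, as the interface text tells. Its arguments: {"type":"object","properties":{"steps":{"type":"array"},"claw":{"type":"number"},"squeeze":{"type":"number"}},"required":["steps"]}

```bash
mkdir -p pics
python3 - <<'E'
from plant import *
import cv2, numpy as np, pickle
s=get_state(); print(s)
d={}
for n in ["scene","top","wrist"]:
    p=snapshot(n); d[n]=p
    cv2.imwrite(f"pics/{n}0.png",p["pixels"][:,:,::-1])
    print(n,p["fx"],p["fy"],p["cx"],p["cy"],p["D"]); print(np.round(p["extrinsics"],3))
pickle.dump(d,open("d0.pkl","wb"))
E
```

```text
{'t': 0.0, 'joint_pos': array([ 6.96926864e+01,  2.01238737e+01,  9.46764808e+01,  1.36056313e-04,
        6.52645743e+01, -4.84991673e+00]), 'joint_velocities': array([ 0.02908065, -0.00112322, -0.02076416, -0.0784255 , -0.03730266,
       -0.05682628]), 'joint_efforts': array([-5.02036328e-04, -4.97342062e+01, -2.85237586e+01,  6.97770598e-02,
        2.58882553e-02, -6.07992547e-05]), 'eef_pos': array([146.46960185, 529.78961794, 218.10897113]), 'orientation': array([-9.00646858e+01,  5.61252738e-03, -1.54574570e+01]), 'contact_force': array([-0.61700853, -0.02617351,  0.58984989]), 'wrist_torque': array([0.02272761, 0.02078875, 0.04760348]), 'gripper_width': 93.14915902254165}
scene 612.8228868722013 612.8228868722013 324.83958329814783 239.31246074568 [-0.02305223  0.          0.          0.          0.        ]
[[ 8.58000e-01 -2.41000e-01  4.54000e-01  2.07240e+01]
 [-5.13000e-01 -4.35000e-01  7.40000e-01 -9.22888e+02]
 [ 1.90000e-02 -8.68000e-01 -4.97000e-01  6.62819e+02]
 [ 0.00000e+00  0.00000e+00  0.00000e+00  1.00000e+00]]
top 467.157191571707 467.157191571707 320.1185686176491 238.27548898468748 [-0.06375256  0.          0.          0.          0.        ]
[[ 1.50000e-02 -9.94000e-01  1.13000e-01  4.37002e+02]
 [-1.00000e+00 -1.40000e-02  7.00000e-03 -7.99930e+01]
 [-6.00000e-03 -1.13000e-01 -9.94000e-01  9.55564e+02]
 [ 0.00000e+00  0.00000e+00  0.00000e+00  1.00000e+00]]
wrist 370.72166346139124 370.72166346139124 322.04705607376906 236.1968284335775 [-0.06835364  0.          0.          0.          0.        ]
[[ 2.68000e-01  9.22000e-01  2.78000e-01  6.82330e+01]
 [ 9.63000e-01 -2.56000e-01 -7.70000e-02  5.51853e+02]
 [-0.00000e+00  2.89000e-01 -9.57000e-01  3.83368e+02]
 [ 0.00000e+00  0.00000e+00  0.00000e+00  1.00000e+00]]
```

View pics/scene0.png

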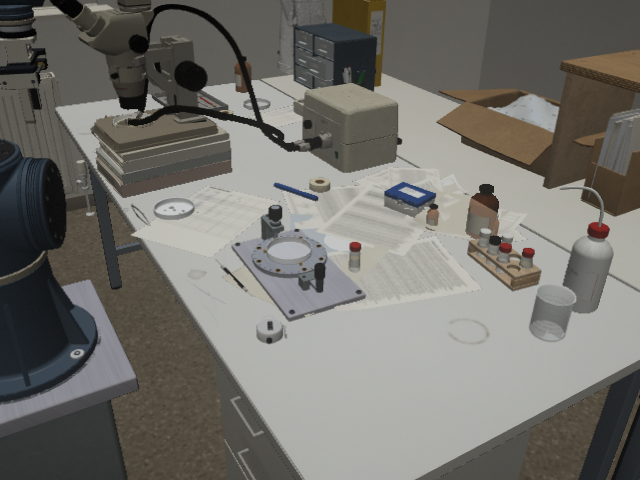

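View pics/top0.png

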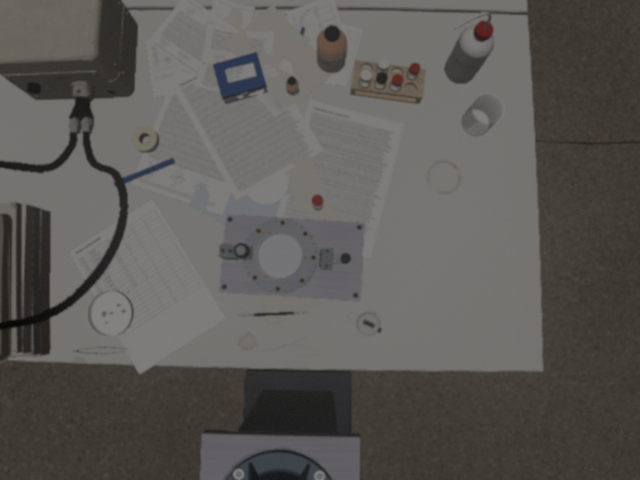

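View pics/wrist0.png

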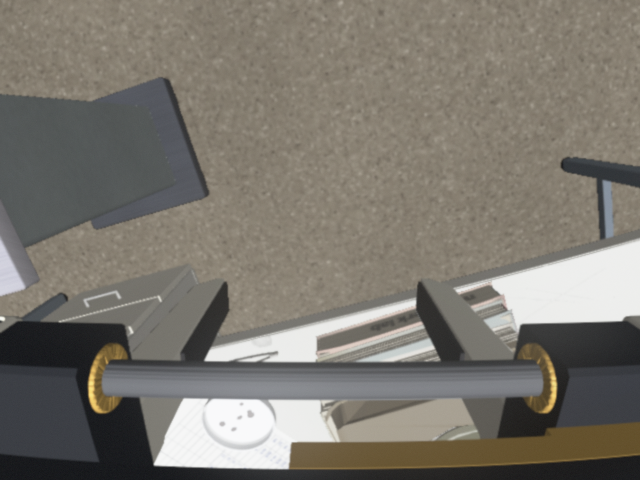

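Run:
```python
import cv2,pickle
d=pickle.load(open("d0.pkl","rb"))
t=d["top"]["pixels"][:,:,::-1]; s=d["scene"]["pixels"][:,:,::-1]
cv2.imwrite("pics/topc.png",cv2.resize(t[190:340,205:395],None,fx=4,fy=4,interpolation=cv2.INTER_CUBIC))
cv2.imwrite("pics/scenec.png",cv2.resize(s[190:340,220:390],None,fx=4,fy=4,interpolation=cv2.INTER_CUBIC))
```

```text
(no output)
```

View pics/topc.png

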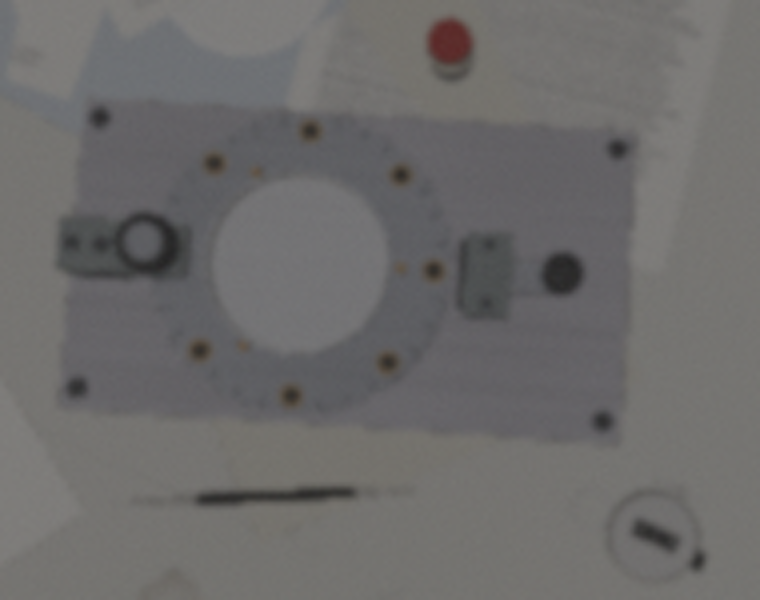

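View pics/scenec.png

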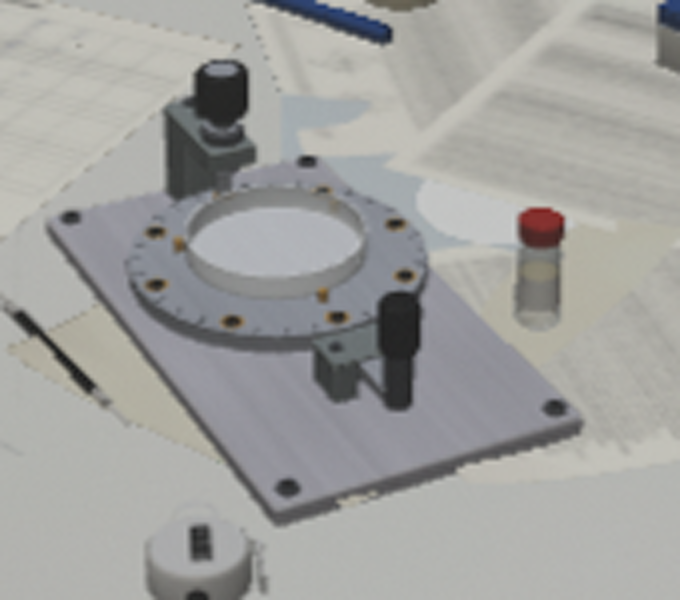

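```bash
cat > h.py <<'E'
import cv2,numpy as np
def bp(c,uv,z):
    K=np.array([[c["fx"],0,c["cx"]],[0,c["fy"],c["cy"]],[0,0,1]])
    p=cv2.undistortPoints(np.array([[uv]],float),K,np.array(c["D"],float))[0,0]
    E=np.array(c["extrinsics"]); r=E[:3,:3]@[p[0],p[1],1]; o=E[:3,3]
    return o+r*(z-o[2])/r[2]
def pj(c,P):
    K=np.array([[c["fx"],0,c["cx"]],[0,c["fy"],c["cy"]],[0,0,1]])
    T=np.linalg.inv(np.array(c["extrinsics"]))
    return cv2.projectPoints(np.array([P],float),cv2.Rodrigues(T[:3,:3])[0],T[:3,3],K,np.array(c["D"],float))[0][0,0]
E
python3 - <<'E'
from h import *
import pickle
from scipy.optimize import least_squares
d=pickle.load(open("d0.pkl","rb")); t=d["top"]; s=d["scene"]
T=lambda u,v:(205+(u+.5)/4-.5,190+(v+.5)/4-.5)
S=lambda u,v:(220+(u+.5)/4-.5,190+(v+.5)/4-.5)
for n,uv,z in [("TL",T(85,98),12),("TR",T(636,127),12),("BR",T(620,443),12),("BL",T(58,408),12),("plk top",T(146,243),105),("brk top",T(563,273),77),("hole",T(433,270),32),("hole",T(310,131),32),("hole",T(290,396),32),("vialtop",T(449,42),59),("tally",T(653,535),22)]:
    print("top",n,np.round(bp(t,uv,z),1))
for n,uv,z in [("L",S(47,224),12),("B",S(278,520),12),("R",S(582,422),12),("plk top",S(222,72),105),("brk top",S(400,301),77),("vialbot",S(537,318),0),("tally",S(200,540),22)]:
    print("scene",n,np.round(bp(s,uv,z),1))
# fit
obs=[("t",T(85,98),(80,120,12)),("t",T(636,127),(80,-165,12)),("t",T(620,443),(-80,-165,12)),("t",T(58,408),(-80,120,12)),("t",T(146,243),(0,66,105)),
("s",S(47,224),(-80,120,12)),("s",S(278,520),(-80,-165,12)),("s",S(582,422),(80,-165,12)),("s",S(222,72),(0,66,105))]
c={"t":t,"s":s}
def P(p,q):
    a=p[2];return np.array([p[0]+np.cos(a)*q[0]-np.sin(a)*q[1],p[1]+np.sin(a)*q[0]+np.cos(a)*q[1],q[2]])
def f(p,which="ts"): return np.concatenate([pj(c[k],P(p,q))-uv for k,uv,q in obs if k in which])
for w in ["ts","t","s"]:
    r=least_squares(f,[400,-50,0],x_scale=[10,10,.1],args=(w,)); p=r.x
    print(w,p[:2],np.degrees(p[2]),np.round(r.fun,1)); print(" plk",P(p,(0,66,93))," br0",P(p,(0,-125,63)))
E
```

```text
top TL [591.3 121.1  12. ]
top TR [ 580.  -161.4   12. ]
top BR [ 419.9 -154.1   12. ]
top BL [433. 129.  12.]
top plk top [509.2  70.6 105. ]
top brk top [ 500.2 -121.7   77. ]
top hole [504.  -59.4  32. ]
top hole [572.7   3.2  32. ]
top hole [440.9  10.   32. ]
top vialtop [613.5 -66.   59. ]
top tally [ 375.1 -169.9   22. ]
scene L [430.6 117.9  12. ]
scene B [ 416.7 -164.7   12. ]
scene R [ 573.8 -168.1   12. ]
scene plk top [508.5  65.9 105. ]
scene brk top [ 500.2 -125.3   77. ]
scene vialbot [615.3 -67.7   0. ]
scene tally [ 375.5 -172.4   22. ]
ts [506.518928    4.1101312] -2.6023223408894607 [ 0.4 -0.3  1.5  0.5  1.5  0.4  0.7  0.5  0.3 -0.2 -1.2 -2.2 -0.8 -2.7
  1.2 -1.8 -0.5 -0.9]
 plk [509.51555761  70.0420674   93.        ]  br0 [ 500.84349314 -120.76096008   63.        ]
t [506.88351437   5.83117976] -2.5045511301344057 [-0.5 -0.4  0.6  0.2  0.7  0.1 -0.1  0.4 -0.6 -0.3]
 plk [509.76763146  71.7681335   93.        ]  br0 [ 501.42117139 -119.04941444   63.        ]
s [504.20666332  -1.93124757] -2.864893597992582 [-0.9 -0.8 -0.9 -0.5  1.7  0.4 -0.   0.5]
 plk [507.50540886  63.98626359  93.        ]  br0 [ 497.95903919 -126.77501871   63.        ]
```

Call:
{"op": "step_arm", "data": {"steps": [{"x":25,"z":-27,"ry":-0.028},{"x":25,"z":-27,"ry":-0.028},{"x":24,"z":-28,"ry":-0.028},{"x":23,"z":-29,"ry":-0.028},{"x":22,"z":-30,"ry":-0.028},{"x":21,"z":-30,"ry":-0.028},{"x":20,"z":-31,"ry":-0.028},{"x":20,"z":-31,"ry":-0.028}]}}

```text
invalid input
```

Call:
{"op": "step_arm", "data": {"steps": [{"x":25,"y":0,"z":-27,"rx":0,"ry":-0.028,"rz":0},{"x":25,"y":0,"z":-27,"rx":0,"ry":-0.028,"rz":0},{"x":24,"y":0,"z":-28,"rx":0,"ry":-0.028,"rz":0},{"x":23,"y":0,"z":-29,"rx":0,"ry":-0.028,"rz":0}], "claw": 1, "squeeze": 30}}

```text
t: 0.55
eef_pos: [216.4, 398.6, 218.4]
orientation: [-90.0, 0.0, -9.0]
contact_force: [0.2, 0.6, 1.3]
gripper_width: 92.8
```

Call:
{"op": "step_arm", "data": {"steps": [{"x":23,"y":0,"z":-30,"rx":0,"ry":-0.028,"rz":0},{"x":23,"y":0,"z":-30,"rx":0,"ry":-0.028,"rz":0},{"x":22,"y":0,"z":-31,"rx":0,"ry":-0.028,"rz":0},{"x":22,"y":0,"z":-31,"rx":0,"ry":-0.028,"rz":0},{"x":20,"y":0,"z":-32,"rx":0,"ry":0,"rz":0},{"x":20,"y":0,"z":-32,"rx":0,"ry":0,"rz":0},{"x":20,"y":0,"z":-32,"rx":0,"ry":0,"rz":0},{"x":20,"y":0,"z":-32,"rx":0,"ry":0,"rz":0}]}}

```text
t: 1.35
eef_pos: [365.9, 135.4, 218.7]
orientation: [-90.0, -0.0, -2.6]
contact_force: [1.2, 0.8, -0.2]
gripper_width: 92.8
```

Call:
{"op": "step_arm", "data": {"steps": [{"x":18,"y":0,"z":-32,"rx":0,"ry":0,"rz":0},{"x":18,"y":0,"z":-32,"rx":0,"ry":0,"rz":0},{"x":18,"y":0,"z":-32,"rx":0,"ry":0,"rz":0},{"x":18,"y":0,"z":-32,"rx":0,"ry":0,"rz":0},{"x":18,"y":10,"z":-32,"rx":0,"ry":0,"rz":0},{"x":18,"y":15,"z":-32,"rx":0,"ry":0,"rz":0},{"x":18,"y":15,"z":-32,"rx":0,"ry":0,"rz":0},{"x":18,"y":15,"z":-29,"rx":0,"ry":0,"rz":0}]}}

```text
t: 2.15
eef_pos: [498.0, -124.1, 162.9]
orientation: [-90.0, 0.0, -2.7]
contact_force: [0.8, 1.6, -0.0]
gripper_width: 93.1
```

Run:
```python
from plant import *
import cv2, numpy as np, pickle
p=snapshot("wrist"); pickle.dump(p,open("w1.pkl","wb"))
cv2.imwrite("pics/w1.png",p["pixels"][:,:,::-1])
s=get_state(); print(s["t"],s["eef_pos"],s["orientation"],s["contact_force"],s["joint_pos"]); print(np.round(p["extrinsics"],3))
```

```text
2.2 [ 499.20725095 -127.09902453  160.77519602] [-9.00318492e+01  6.27649071e-02 -2.71858099e+00] [-3.45369818 -0.47659025 -2.64397152] [-1.94368750e+01  2.05987048e+01  1.03058087e+02 -5.83027242e-02
  5.63941716e+01 -1.06686021e+02]
[[ 4.80000e-02  9.56000e-01  2.89000e-01  4.16944e+02]
 [ 9.99000e-01 -4.60000e-02 -1.30000e-02 -1.19961e+02]
 [ 1.00000e-03  2.89000e-01 -9.57000e-01  3.28085e+02]
 [ 0.00000e+00  0.00000e+00  0.00000e+00  1.00000e+00]]
```

View pics/w1.png

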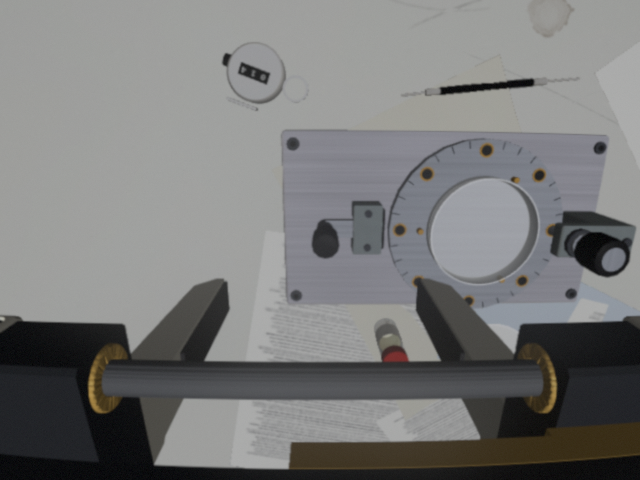

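Run:
```python
import cv2,pickle
p=pickle.load(open("w1.pkl","rb"))["pixels"][:,:,::-1]
cv2.imwrite("pics/w1c.png",cv2.resize(p[120:315,270:470],None,fx=3,fy=3,interpolation=cv2.INTER_CUBIC))
cv2.imwrite("pics/w1d.png",cv2.resize(p[120:315,450:640],None,fx=3,fy=3,interpolation=cv2.INTER_CUBIC))
```

```text
(no output)
```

View pics/w1c.png

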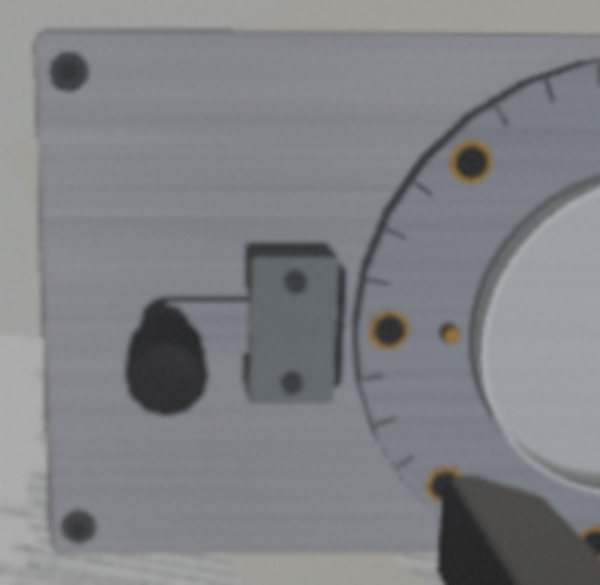

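View pics/w1d.png

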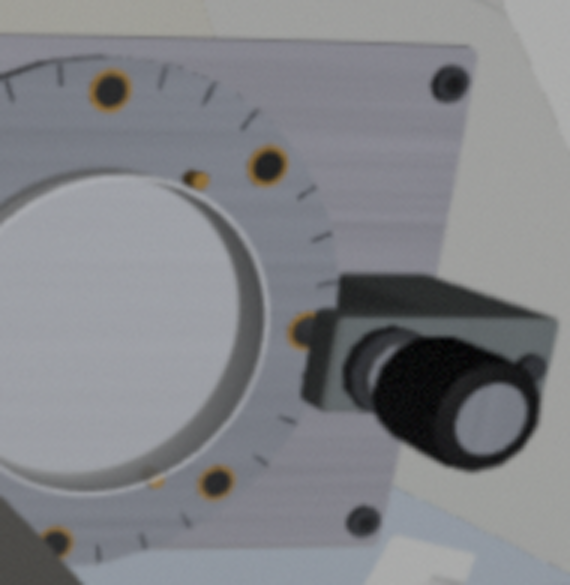

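Run:
```python
from h import *
import pickle
from scipy.optimize import least_squares
w=pickle.load(open("w1.pkl","rb"))
C=lambda u,v:(270+(u+.5)/3-.5,120+(v+.5)/3-.5)
D=lambda u,v:(450+(u+.5)/3-.5,120+(v+.5)/3-.5)
obs=[(C(36,32),(-80,-165,12)),(D(476,45),(-80,120,12)),(C(52,552),(80,-165,12)),(D(379,549),(80,120,12)),(D(490,415),(0,66,105))]
for uv,q in obs+[(C(167,375),(0,0,77))]: print(q,np.round(bp(w,uv,q[2]),1))
def P(p,q):
    a=p[2];return np.array([p[0]+np.cos(a)*q[0]-np.sin(a)*q[1],p[1]+np.sin(a)*q[0]+np.cos(a)*q[1],q[2]])
f=lambda p:np.concatenate([pj(w,P(p,q))-uv for uv,q in obs])
r=least_squares(f,[500,0,0],x_scale=[10,10,.1]);p=r.x
print(p[:2],np.degrees(p[2]),np.round(r.fun,1),P(p,(0,66,93)),P(p,(0,-125,63)))
```

```text
(-80, -165, 12) [ 419.5 -153.2   12. ]
(-80, 120, 12) [432.5 127.1  12. ]
(80, -165, 12) [ 577.2 -160.5   12. ]
(80, 120, 12) [592.1 121.2  12. ]
(0, 66, 105) [508.8  71.6 105. ]
(0, 0, 77) [ 499.  -121.3   77. ]
[506.46432939   6.17893781] -2.7089241452712924 [-2.1 -0.8  2.9 -0.4 -1.9  1.4  1.  -0.1  0.4  1. ] [509.58362357  72.10518451  93.        ] [ 500.55657527 -118.68137791   63.        ]
```

Call:
{"op": "step_arm", "data": {"steps": [{"x":0,"y":20,"z":3,"rx":0,"ry":0,"rz":0},{"x":0,"y":20,"z":2,"rx":0,"ry":0,"rz":0},{"x":0,"y":20,"z":0,"rx":0,"ry":0,"rz":0},{"x":0,"y":20,"z":0,"rx":0,"ry":0,"rz":0},{"x":0,"y":20,"z":0,"rx":0,"ry":0,"rz":0},{"x":0,"y":14,"z":0,"rx":0,"ry":0,"rz":0},{"x":0,"y":0,"z":0,"rx":0,"ry":0,"rz":0}]}}

```text
t: 2.9
eef_pos: [496.8, -117.0, 48.0]
orientation: [-89.9, 0.2, -2.6]
contact_force: [-0.1, 0.5, 0.3]
gripper_width: 93.1
```

Run:
```python
from plant import *
import cv2, numpy as np, pickle
p=snapshot("wrist"); pickle.dump(p,open("w2.pkl","wb"))
cv2.imwrite("pics/w2.png",p["pixels"][:,:,::-1])
s=get_state(); print(s["t"],s["eef_pos"],s["orientation"],s["contact_force"])
```

```text
2.95 [ 497.42486912 -117.25684622   49.14528537] [-89.97339789   0.09619525  -2.62308093] [-0.67729026  0.08718375  0.57435744]
```

View pics/w2.png

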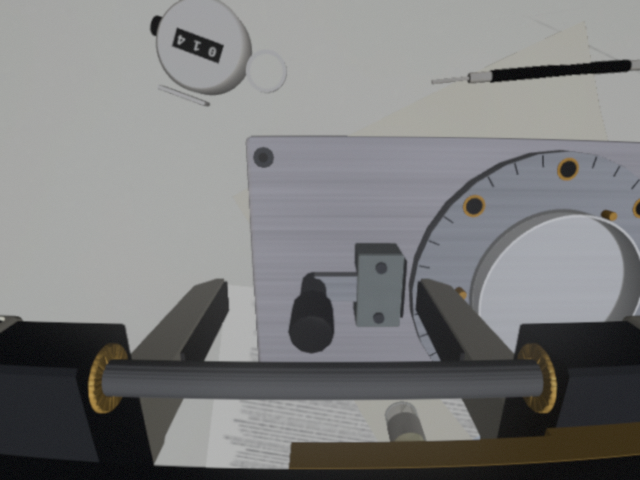

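Run:
```python
from h import *
import pickle
w=pickle.load(open("w2.pkl","rb"))
print(bp(w,(313,334),77), pj(w,(497.2,-117.2,77)), pj(w,(497.2,-117.2,49)),pj(w,(500,-121.5,77)))
print(np.round(w["extrinsics"],3))
```

```text
[ 499.41632747 -120.61743656   77.        ] [320.88832064 329.01939881] [320.96017986 299.05345379] [310.97698706 335.30041998]
[[ 4.70000e-02  9.57000e-01  2.86000e-01  4.16184e+02]
 [ 9.99000e-01 -4.60000e-02 -1.20000e-02 -1.13124e+02]
 [ 2.00000e-03  2.86000e-01 -9.58000e-01  2.13485e+02]
 [ 0.00000e+00  0.00000e+00  0.00000e+00  1.00000e+00]]
```

Call:
{"op": "step_arm", "data": {"steps": [{"x":2,"y":4,"z":-4,"rx":0,"ry":0,"rz":0},{"x":0,"y":0,"z":0,"rx":0,"ry":0,"rz":0},{"x":0,"y":0,"z":0,"rx":0,"ry":0,"rz":0},{"x":0,"y":0,"z":0,"rx":0,"ry":0,"rz":0},{"x":0,"y":0,"z":0,"rx":0,"ry":0,"rz":0},{"x":0,"y":0,"z":0,"rx":0,"ry":0,"rz":0},{"x":0,"y":0,"z":0,"rx":0,"ry":0,"rz":0},{"x":0,"y":0,"z":0,"rx":0,"ry":0,"rz":0}], "claw": -1, "squeeze": 20}}

```text
t: 3.75
eef_pos: [499.7, -121.5, 45.7]
orientation: [-90.0, -0.0, -2.6]
contact_force: [0.3, -0.0, -0.2]
gripper_width: 33.7
```

Call:
{"op": "step_arm", "data": {"steps": [{"x":0,"y":0,"z":0,"rx":0,"ry":0,"rz":0},{"x":0,"y":0,"z":0,"rx":0,"ry":0,"rz":0},{"x":0,"y":0,"z":0,"rx":0,"ry":0,"rz":0},{"x":0,"y":0,"z":0,"rx":0,"ry":0,"rz":0}]}}

```text
t: 4.15
eef_pos: [499.7, -121.5, 45.6]
orientation: [-90.0, 0.0, -2.6]
contact_force: [0.1, -0.4, 0.4]
gripper_width: 19.6
```

Call:
{"op": "step_arm", "data": {"steps": [{"x":0,"y":0,"z":-3,"rx":0,"ry":0,"rz":0},{"x":0,"y":0,"z":-4,"rx":0,"ry":0,"rz":0},{"x":0,"y":0,"z":-4,"rx":0,"ry":0,"rz":0},{"x":0,"y":0,"z":-4,"rx":0,"ry":0,"rz":0},{"x":0,"y":0,"z":-3,"rx":0,"ry":0,"rz":0},{"x":0,"y":0,"z":0,"rx":0,"ry":0,"rz":0},{"x":0,"y":0,"z":0,"rx":0,"ry":0,"rz":0}]}}

```text
t: 4.85
eef_pos: [498.8, -140.0, 45.7]
orientation: [-90.0, -0.0, -2.6]
contact_force: [-0.5, -0.9, -0.5]
gripper_width: 19.7
```

Call:
{"op": "step_arm", "data": {"steps": [{"x":0,"y":0,"z":-1,"rx":0,"ry":0,"rz":0},{"x":0,"y":0,"z":-1,"rx":0,"ry":0,"rz":0}]}}

```text
t: 5.05
eef_pos: [498.8, -141.2, 45.6]
orientation: [-90.0, 0.0, -2.6]
contact_force: [1.5, 4.5, 0.2]
gripper_width: 19.3
```

Call:
{"op": "step_arm", "data": {"steps": [{"x":0,"y":0,"z":-1,"rx":0,"ry":0,"rz":0},{"x":0,"y":0,"z":-1,"rx":0,"ry":0,"rz":0}]}}

```text
t: 5.25
eef_pos: [498.6, -143.0, 45.6]
orientation: [-90.0, 0.0, -2.6]
contact_force: [2.6, 10.8, 0.7]
gripper_width: 19.5
```

Call:
{"op": "step_arm", "data": {"steps": [{"x":0,"y":0,"z":-1,"rx":0,"ry":0,"rz":0},{"x":0,"y":0,"z":0,"rx":0,"ry":0,"rz":0}]}}

```text
t: 5.45
eef_pos: [498.6, -143.2, 45.6]
orientation: [-89.9, 0.0, -2.6]
contact_force: [2.3, 12.6, 1.2]
gripper_width: 19.5
```

Call:
{"op": "step_arm", "data": {"steps": [{"x":0,"y":0,"z":-1,"rx":0,"ry":0,"rz":0},{"x":0,"y":0,"z":0,"rx":0,"ry":0,"rz":0}]}}

```text
t: 5.65
eef_pos: [498.6, -143.4, 45.5]
orientation: [-89.8, 0.0, -2.7]
contact_force: [3.4, 19.1, 1.6]
gripper_width: 19.6
```

Call:
{"op": "step_arm", "data": {"steps": [{"x":0,"y":0,"z":1,"rx":0,"ry":0,"rz":0},{"x":0,"y":0,"z":0,"rx":0,"ry":0,"rz":0},{"x":0,"y":0,"z":0,"rx":0,"ry":0,"rz":0},{"x":0,"y":0,"z":0,"rx":0,"ry":0,"rz":0}], "claw": 0.3}}

```text
t: 6.05
eef_pos: [498.6, -144.8, 45.7]
orientation: [-90.0, -0.0, -2.6]
contact_force: [-0.1, -0.5, 0.1]
gripper_width: 46.9
```

Call:
{"op": "step_arm", "data": {"steps": [{"x":0,"y":-20,"z":0,"rx":0,"ry":0,"rz":0},{"x":0,"y":-30,"z":0,"rx":0,"ry":0,"rz":0},{"x":0,"y":-30,"z":0,"rx":0,"ry":0,"rz":0},{"x":0,"y":-30,"z":0,"rx":0,"ry":0,"rz":0},{"x":0,"y":0,"z":10,"rx":0,"ry":0,"rz":0}]}}

```text
t: 6.55
eef_pos: [500.9, -135.8, 159.2]
orientation: [-90.1, -0.3, -2.7]
contact_force: [0.0, 0.3, 0.2]
gripper_width: 60.2
```

Run:
```python
from plant import *
import cv2, numpy as np, pickle
p=snapshot("wrist"); pickle.dump(p,open("w3.pkl","wb"))
cv2.imwrite("pics/w3.png",p["pixels"][:,:,::-1])
s=get_state(); print(s["t"],s["eef_pos"],s["orientation"],s["contact_force"],s["gripper_width"])
```

```text
6.6 [ 499.85131164 -133.86187487  157.13062743] [-90.0449695   -0.17914048  -2.65666775] [ 0.91752979  0.14825243 -0.72119725] 60.28998986126395
```

View pics/w3.png

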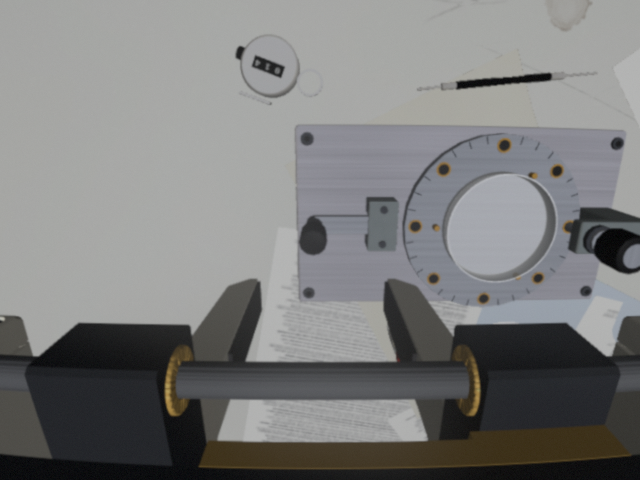

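Run:
```python
from h import *
import pickle
w=pickle.load(open("w3.pkl","rb"))
print(bp(w,(313,240),77), bp(w,(295,125),12),bp(w,(299,303),12))
cv2.imwrite("pics/w3c.png",cv2.resize(w["pixels"][120:310,285:415,::-1],None,fx=4,fy=3*4/3,interpolation=cv2.INTER_CUBIC)[:600])
```

```text
[ 497.29110374 -141.71522584   77.        ] [ 419.53189733 -153.67891482   12.        ] [ 579.08510137 -160.99855703   12.        ]
```

Call:
{"op": "step_arm", "data": {"steps": [{"x":0,"y":0,"z":35,"rx":0,"ry":0,"rz":0},{"x":0,"y":0,"z":35,"rx":0,"ry":0,"rz":0},{"x":0,"y":0,"z":35,"rx":0,"ry":0,"rz":0},{"x":0,"y":0,"z":35,"rx":0,"ry":0,"rz":0},{"x":0,"y":0,"z":35,"rx":0,"ry":0,"rz":0},{"x":0,"y":0,"z":30,"rx":0,"ry":0,"rz":0},{"x":0,"y":0,"z":0,"rx":0,"ry":0,"rz":0},{"x":0,"y":0,"z":0,"rx":0,"ry":0,"rz":0}]}}

```text
t: 7.4
eef_pos: [507.9, 70.5, 154.6]
orientation: [-90.0, 0.1, -2.5]
contact_force: [-1.2, 0.3, -0.5]
gripper_width: 60.4
```

Run:
```python
from plant import *
import cv2, numpy as np, pickle
p=snapshot("wrist"); pickle.dump(p,open("w4.pkl","wb"))
cv2.imwrite("pics/w4.png",p["pixels"][:,:,::-1])
s=get_state(); print(s["t"],s["eef_pos"],s["orientation"],s["contact_force"],s["gripper_width"])
```

```text
7.45 [508.0666839   69.89026761 154.82523755] [-9.00215831e+01  7.83096675e-02 -2.60219217e+00] [-0.31898407  0.01510056  0.11752646] 60.42052174276093
```

View pics/w4.png

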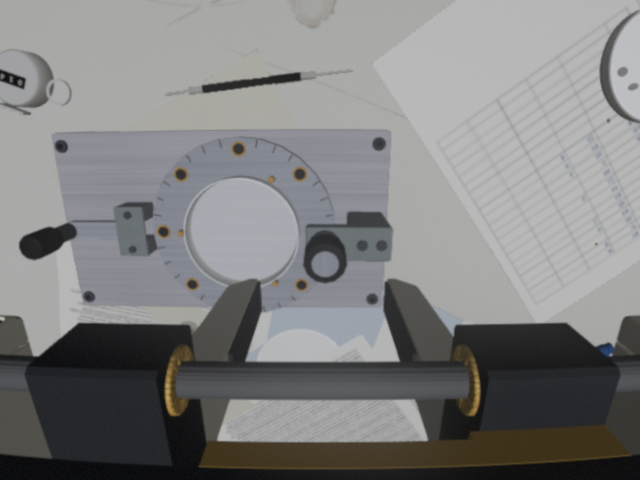

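View pics/w3c.png

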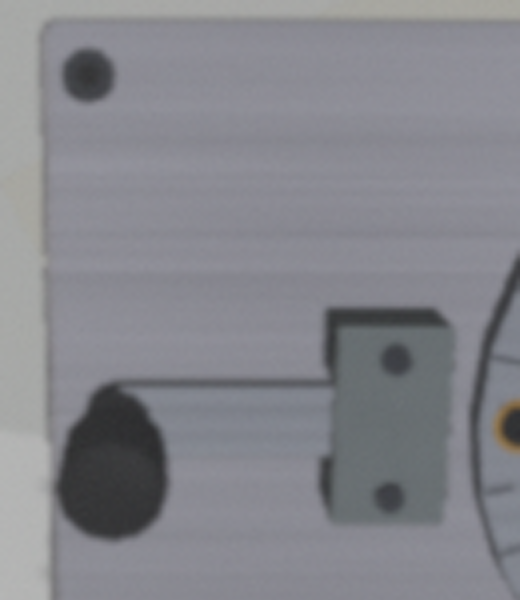

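Run:
```python
from h import *
import pickle
w1=pickle.load(open("w1.pkl","rb"));w=pickle.load(open("w3.pkl","rb"));w4=pickle.load(open("w4.pkl","rb"))
print("block edge w3",bp(w,(285+332/4,120+430/4),35),"knob",bp(w,(313.2,241),77))
print("block edge w1",bp(w1,(270+249/3,120+330/3),35))
cv2.imwrite("pics/w4c.png",cv2.resize(w4["pixels"][200:300,280:400,::-1],None,fx=6,fy=6,interpolation=cv2.INTER_CUBIC))
cv2.imwrite("pics/w4d.png",cv2.resize(w4["pixels"][190:270,10:170,::-1],None,fx=5,fy=5,interpolation=cv2.INTER_CUBIC))
```

```text
block edge w3 [502.16275482 -98.39213131  35.        ] knob [ 498.03142755 -141.61614849   77.        ]
block edge w1 [501.18052473 -98.26633361  35.        ]
```

View pics/w4c.png

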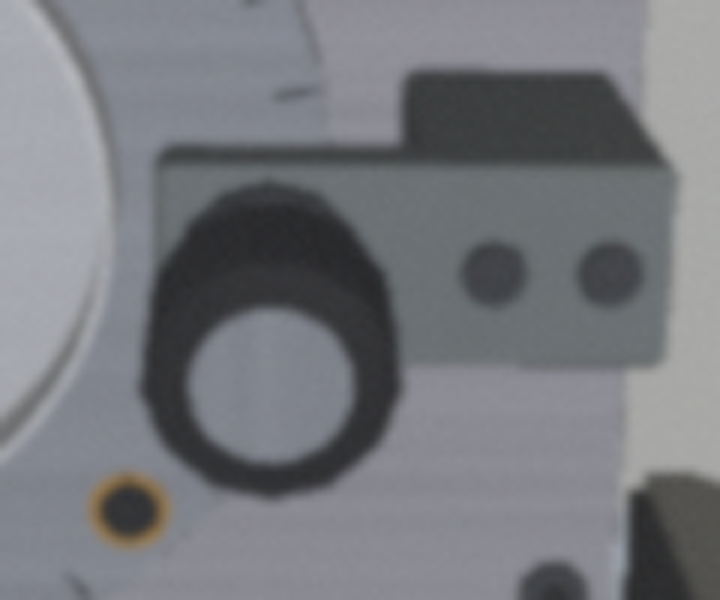

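View pics/w4d.png

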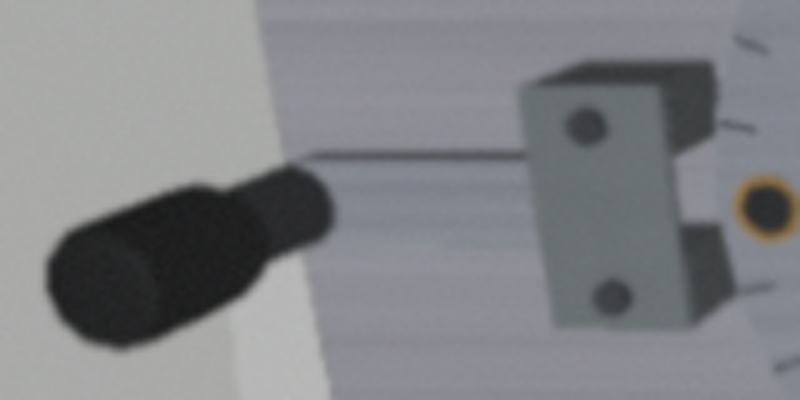

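Run:
```python
from h import *
import pickle
w=pickle.load(open("w4.pkl","rb"))
K=bp(w,(324.6,263.8),105);print(K)
for (u,v) in [(158,160),(163,365)]: print(bp(w,(280+u/6,200+v/6),66))
```

```text
[509.43811523  72.40444591 105.        ]
[495.65613052  60.30238225  66.        ]
[521.48341808  59.41114075  66.        ]
```

Call:
{"op": "step_arm", "data": {"steps": [{"x":1.5,"y":10,"z":2,"rx":0,"ry":0,"rz":0},{"x":0,"y":20,"z":0,"rx":0,"ry":0,"rz":0},{"x":0,"y":20,"z":0,"rx":0,"ry":0,"rz":0},{"x":0,"y":20,"z":0,"rx":0,"ry":0,"rz":0},{"x":0,"y":10,"z":0,"rx":0,"ry":0,"rz":0},{"x":0,"y":0,"z":0,"rx":0,"ry":0,"rz":0},{"x":0,"y":0,"z":0,"rx":0,"ry":0,"rz":0}]}}

```text
t: 8.15
eef_pos: [510.4, 71.9, 75.9]
orientation: [-90.0, -0.0, -2.7]
contact_force: [0.1, 0.9, 0.4]
gripper_width: 60.6
```

Run:
```python
from plant import *
import cv2, numpy as np, pickle
p=snapshot("wrist"); pickle.dump(p,open("w5.pkl","wb"))
cv2.imwrite("pics/w5.png",p["pixels"][:,:,::-1])
s=get_state(); print(s["t"],s["eef_pos"],s["orientation"],s["contact_force"],s["gripper_width"])
from h import pj
print(pj(p,(509.4,72.3,105)))
```

```text
8.2 [510.59652777  72.01487274  76.27279722] [-8.99950470e+01 -6.15228655e-02 -2.64381247e+00] [-0.30341894  0.22396309  0.21303752] 60.420260700744734
[321.9850365  326.42805757]
```

View pics/w5.png

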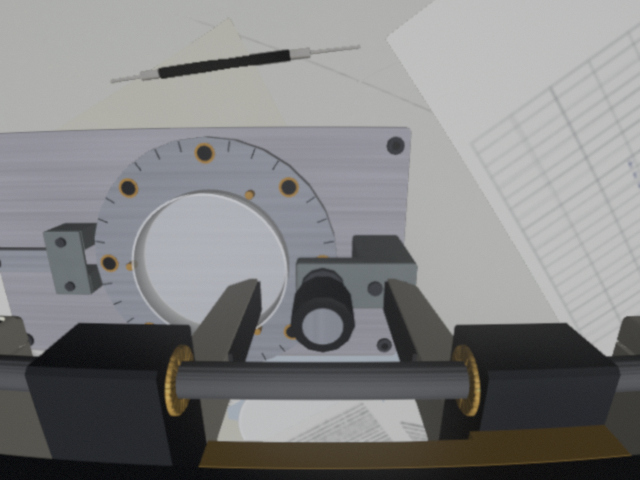

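Call:
{"op": "step_arm", "data": {"steps": [{"x":-0.5,"y":1.5,"z":0.5,"rx":0,"ry":0,"rz":0},{"x":0,"y":0,"z":0,"rx":0,"ry":0,"rz":0},{"x":0,"y":0,"z":0,"rx":0,"ry":0,"rz":0},{"x":0,"y":0,"z":0,"rx":0,"ry":0,"rz":0},{"x":0,"y":0,"z":0,"rx":0,"ry":0,"rz":0},{"x":0,"y":0,"z":0,"rx":0,"ry":0,"rz":0},{"x":0,"y":0,"z":0,"rx":0,"ry":0,"rz":0},{"x":0,"y":0,"z":0,"rx":0,"ry":0,"rz":0}], "claw": -1, "squeeze": 20}}

```text
t: 9.0
eef_pos: [509.7, 72.1, 74.3]
orientation: [-90.0, -0.0, -2.6]
contact_force: [-0.9, -5.6, 1.7]
gripper_width: 27.5
```

Call:
{"op": "step_arm", "data": {"steps": [{"x":0,"y":0,"z":0,"rx":0,"ry":0,"rz":0},{"x":0,"y":0,"z":0,"rx":0,"ry":0,"rz":0}], "squeeze": 45}}

```text
t: 9.2
eef_pos: [509.6, 72.2, 74.3]
orientation: [-90.0, 0.0, -2.6]
contact_force: [-0.4, -5.5, 1.4]
gripper_width: 27.2
```

Call:
{"op": "step_arm", "data": {"steps": [{"x":0,"y":0,"z":-0.7,"rx":0,"ry":0,"rz":0},{"x":0,"y":-2,"z":0,"rx":0,"ry":0,"rz":0},{"x":0,"y":-2,"z":0,"rx":0,"ry":0,"rz":0},{"x":0,"y":-2,"z":0,"rx":0,"ry":0,"rz":0},{"x":0,"y":0,"z":0,"rx":0,"ry":0,"rz":0}]}}

```text
t: 9.7
eef_pos: [509.6, 72.1, 80.1]
orientation: [-90.0, -0.0, -2.6]
contact_force: [3.0, 0.7, -8.6]
gripper_width: 27.3
```

Following well at 8.6 N (spring). Continue up.

Call:
{"op": "step_arm", "data": {"steps": [{"x":0,"y":-2,"z":0,"rx":0,"ry":0,"rz":0},{"x":0,"y":-2,"z":0,"rx":0,"ry":0,"rz":0},{"x":0,"y":-2,"z":0,"rx":0,"ry":0,"rz":0},{"x":0,"y":0,"z":0,"rx":0,"ry":0,"rz":0}]}}

```text
t: 10.1
eef_pos: [509.6, 72.1, 86.3]
orientation: [-90.0, -0.0, -2.6]
contact_force: [4.3, 0.8, -12.4]
gripper_width: 27.6
```

Call:
{"op": "step_arm", "data": {"steps": [{"x":0,"y":-1,"z":0,"rx":0,"ry":0,"rz":0},{"x":0,"y":0,"z":0,"rx":0,"ry":0,"rz":0}]}}

```text
t: 10.3
eef_pos: [509.6, 72.0, 87.1]
orientation: [-90.0, 0.0, -2.6]
contact_force: [4.0, 0.7, -12.3]
gripper_width: 27.3
```

Call:
{"op": "step_arm", "data": {"steps": [{"x":0,"y":-1,"z":0,"rx":0,"ry":0,"rz":0},{"x":0,"y":0,"z":0,"rx":0,"ry":0,"rz":0}]}}

```text
t: 10.5
eef_pos: [509.6, 72.0, 88.1]
orientation: [-90.0, -0.0, -2.6]
contact_force: [5.3, 1.7, -12.3]
gripper_width: 27.0
```

Call:
{"op": "step_arm", "data": {"steps": [{"x":0,"y":-1,"z":0,"rx":0,"ry":0,"rz":0},{"x":0,"y":0,"z":0,"rx":0,"ry":0,"rz":0}]}}

```text
t: 10.7
eef_pos: [509.5, 72.1, 88.4]
orientation: [-90.0, 0.0, -2.6]
contact_force: [8.1, 1.3, -21.9]
gripper_width: 27.0
```

Call:
{"op": "step_arm", "data": {"steps": [{"x":0,"y":-0.5,"z":0,"rx":0,"ry":0,"rz":0},{"x":0,"y":0,"z":0,"rx":0,"ry":0,"rz":0}]}}

```text
t: 10.9
eef_pos: [509.5, 72.1, 88.5]
orientation: [-90.0, 0.0, -2.6]
contact_force: [10.3, 2.2, -27.5]
gripper_width: 27.1
```

Call:
{"op": "step_arm", "data": {"steps": [{"x":0,"y":0.5,"z":0,"rx":0,"ry":0,"rz":0},{"x":0,"y":0,"z":0,"rx":0,"ry":0,"rz":0},{"x":0,"y":0,"z":0,"rx":0,"ry":0,"rz":0},{"x":0,"y":0,"z":0,"rx":0,"ry":0,"rz":0},{"x":0,"y":0,"z":0,"rx":0,"ry":0,"rz":0},{"x":0,"y":0,"z":0,"rx":0,"ry":0,"rz":0}], "squeeze": 55}}

```text
t: 11.5
eef_pos: [509.5, 72.1, 88.4]
orientation: [-90.0, 0.0, -2.6]
contact_force: [8.9, 2.3, -21.4]
gripper_width: 26.9
```

Run:
```python
from plant import *
import cv2, numpy as np, pickle
for n in ["scene","wrist"]:
    p=snapshot(n); pickle.dump(p,open(n+"6.pkl","wb"))
    im=p["pixels"][:,:,::-1]
    if n=="scene": im=cv2.resize(im[140:340,190:400],None,fx=3,fy=3,interpolation=cv2.INTER_CUBIC)
    cv2.imwrite(f"pics/{n}6.png",im)
    s=get_state(); print(s["t"],s["eef_pos"],s["orientation"],s["contact_force"],s["gripper_width"])
```

```text
11.55 [509.47342258  72.05555478  88.42181966] [-8.99993852e+01  1.85087527e-02 -2.62352850e+00] [  7.94774327   1.2222269  -20.45513435] 27.110159732089684
11.6 [509.51217839  72.05339026  88.44119799] [-8.99972742e+01  1.53873904e-02 -2.62490147e+00] [  9.00196761   1.23319396 -20.95753939] 27.26898156554469
```

View pics/scene6.png

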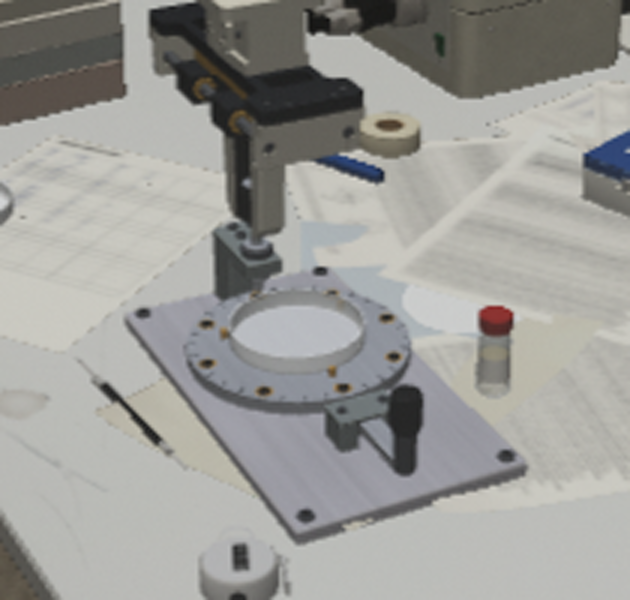

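View pics/wrist6.png

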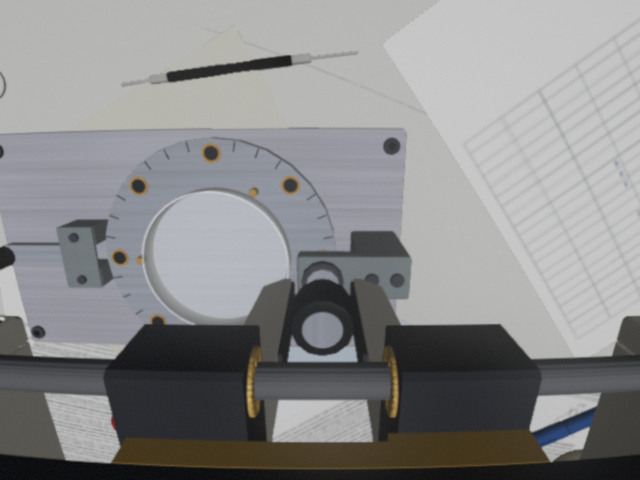

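Run:
```python
from h import *
import pickle
w=pickle.load(open("wrist6.pkl","rb"))
for z in (116,119,121): print(z,pj(w,(509.5,72.1,z)))
from plant import *
s=get_state(); print(s["t"],s["eef_pos"],s["contact_force"]); print(sign_off())
```

```text
116 [321.29978302 326.56877863]
119 [321.29197504 330.33775662]
121 [321.28661381 332.92799063]
11.6 [509.51217839  72.05339026  88.44119799] [  9.00196761   1.23319396 -20.95753939]
the job is handed in; nothing more can be done
None
```

The turntable is freed: I drew the brake slide out to its stop, then pulled the plunger knob straight up to its stop. I handed the job in at 11.6 s while still gripping the knob with a 55 N grip.

- **Brake:** The slide moved about 22 mm, then stopped while the pull rose to 19 N, more than its 4–6 N friction. After I let go, the knob measured 43.3 mm from the guide block, which puts the slide about 23.3 mm out of its 24 mm.
- **Plunger:** It rose about 14 mm with the pull at about 12 N, then the force climbed sharply at the stop. I eased off to about 21 N and the fingers held still. In the last wrist picture the knob's top is at about pixel (322, 329). That fits a lift of about 13–14 mm; a full 14 mm would put it at row 330.
- **Surroundings:** In the last pictures the dish was between its studs, the vial was standing, and the probe and tally counter looked unmoved. The lid lay outside these views, but the arm stayed well clear of it.

Two things did not fit perfectly:
- **Camera disagreement:** The scene camera placed the turntable 5–8 mm away in y from where the top and wrist cameras did. I used the top and wrist cameras, and the grasps agreed with them.
- **Sideways load:** About 9 N remained on the knob in x at the end.

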